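# Seat the hub's retaining ring with the pin spanner

## Task

The retaining ring in the green hub housing is still loose: take the wide two-pin spanner with the blue grip out of its stand and set both its pins fully into the ring's two outer holes. Turn the ring clockwise (seen from above) with it until it comes to its stop, red mark beside red mark, then let go and leave the spanner standing in the ring. Leave the narrow spanner with the red grip in its stand.

Things in the scene. Friction and masses are not known exactly. Their poses are not given: they have to be found in the camera images.
- spanner_grip (a point): Wide spanner, 0.35 kg, standing in a wooden stand 30 mm high: centre of its blue grip, 50 mm along x, 26 along y (grasp across y from above), 44 high. 62 mm below it is the underside of the steel plate, 96 x 30 x 10 mm; from that two pins, 10 mm thick, tapered tips, reach 16 mm down at x = +/-36 mm into the stand's trench: lift straight up. z up; a half turn gives the same tool.
- ring_mid (a point): Centre of the aluminium ring's upper face, 50 mm over the bench, in the fixed green housing (140 mm across, rim 10 mm higher, 119 mm bore). Two 24 mm holes at x = +/-36 mm (axes turn with the ring), 24 mm deep; the 34 mm middle hole is not used. Spanner home: grip centre 62 mm above this point. Pins have 7 mm play: about 0.2 rad from mid-hole before they drive. z up. The grey housing is a finished one.
- ring (a joint): Angle (rad) of the ring in the green housing: grows clockwise seen from above; 1.05 at its hard stop (seated, its red mark in line with the one on the housing's rim), 0 to 0.35 at the start. Friction 0.12 N m, no spring: it stays where it is left.
- narrow_grip (a point): Centre of the red grip (also 50 x 26 x 44 mm) of the narrow spanner, whose pins are only 32 mm apart and do not fit this ring; it stands in a stand of its own (its top 114 mm over the bench) and stays there.
Not all that is in view belongs to the job. Leave any orange or pink look-alike of the part that bears spanner_grip alone.

How it is judged:
By the outcome, as a careful person would: the job done as asked, in the order asked, and still so for the second after the job is handed in, with the robot touching nothing.
It also fails if it takes over 45 s, if anything falls off the work surface, if the arm or the gripper's body presses on something with over 40 N, if the wrist force passes 120 N, or if a joint passes its speed limit or range.

## Robot

A 7-joint arm with a two-finger parallel gripper is mounted at the origin on the work surface. World frame = base frame: x ahead of the robot, y to its left, z up, the work surface at z = 0. Lengths are in m, angles in degrees, forces in N, time in s.
With the tool pointing down it reaches from about 0.35 to 0.9 m from the base axis. Payload 8.1 kg.
Tool frame: the origin (TCP) lies on the centre line of the jaws, within the pads' length; the fingertips stand 17 mm ahead of it and the grasp point (between the pads) lies 2 mm behind it; z points along the fingers, y is the direction in which the jaws open and shut (so a half turn about z gives the same grasp; the last joint's range is limited). The gripper opens to 92 mm and grips with 3 to 60 N. Pads are 19 mm wide; open, the fingers measure 130 mm over their backs; the gripper's body (75 mm by 190 mm) begins 47 mm behind the grasp point.
Start: joints at [60.527, 24.895, 1.432, 90.138, -0.665, 64.973, -4.303], TCP at [0.25, -0.573, 0.244] pointing down, gripper open.
Joint ranges: [-149.89, 149.89], [-25.12, 119.58], [-72.63, 75.52], [4.76, 147.25], [-75.54, 255.54], [6.69, 114.76], [-157.13, 157.13]. Speed limits (degrees/s): [127.2, 127.2, 172.46, 172.46, 180, 180, 180].

## Interface

Orientations are given as a 3x3 rotation matrix whose columns are the frame's x, y, z axes.
In Python, from plant import r gives the robot as it stands.
- The arm moves only by the tool drive_tool, never from a script. Its argument "rows" is a list of rows, each an object of numbers: "dx", "dy", "dz": the shift along the world's x, y, z in units of 0.15 m (1.0 is 0.15 m); "ax", "ay", "az": the turn, a rotation vector about the world's x, y, z in units of 90 degrees (1.0 is 90 degrees); "gripper": the opening, from 0 (shut) to 1 (fully open). A call has 1 to 20 rows; each row is the pose to reach, as a shift and turn from the pose measured when the call began; what a row does not reach only later rows make up. A row lasts 1/12 s, in which the tool goes at most 41.7 mm and 7.16 degrees, less where a joint would pass 70% of its speed; a pose out of reach is approached as far as the arm can. A call with a number of a shift or a turn outside -1 to 1 is refused whole. A call with a gripper value outside its range is refused whole. The fingers move at their own pace and stop on an object; the grip force is fixed at half the most. Time passes only in rows, so rows that repeat a pose let the fingers close. It gives the time, the measured TCP pose, the force and the opening at its end, in the units of the state.
- r.sense(): the state, without advancing time (a new reading comes with each control period).
- r.capture(name): name is "scene" or "top" or "wrist"; returns the picture (400x640x3 uint8, red, green, blue); there is no depth.
- r.camera_model(name): a dict with "fx", "fy", "cx", "cy" (pixels), "cam_to_world" (4x4, takes a point from camera to world coordinates). Camera axes: x right, y up, looking along -z (the intrinsics and any distortion apply to the point x, -y, -z); pixel columns grow to the right and rows downward; lengths in m; the calibration is good to about 2 mm. A picture is of the moment at which its call begins: read the wrist's pose just before it. camera_model takes no time and is no camera call; for the wrist camera it gives the pose at the moment of the call.
- r.hand_in(): hands the job in, once; it reports no verdict.
Trained networks look in the newest picture that a camera, given by its name, has taken for a name from the list of things; names that differ only in an ending like _2 or _b are one class to them, and where a whole thing is asked for, a point or a joint stands for the part that bears it (a point fixed in the world has none). Each returns a list of dicts, best first, with "p" (0 to 1); they miss things now and then, are a little off and sometimes report something else, mostly with a low value. They report only what shows in the picture. A call takes as long as a camera call. They do not tell look-alikes from the thing itself.
- r.find_in(camera, query): "at" ([x, y, z] in m, in the coordinates of the camera as it stood for that picture, good to about 4 mm: the middle of the surface that is visible of it).
The state is a dict: "time": time; "qpos": joint angles; "qvel": joint speeds; "effort": joint torques, N m; "tcp_pos": TCP position; "tcp_rot": TCP orientation; "contact_force": force on the tool from outside, world axes, zero at the start; "moment": the same for the moment, N m; "gripper_width": finger opening in m.
Only numpy, scipy, OpenCV 4.12 (cv2) and the standard library are available. Lean on these libraries where they do the work, as an engineer would, in place of code of your own. Each camera call takes 0.05 s, during which the arm holds its last target.

## Working session

There is one attempt and no reset: what is moved stays moved. The work goes in short steps, Python scripts to look and compute and a tool call to move; the robot and the scene stay as the last step left them, time stands still between calls to the robot, and variables do not carry over. Pictures are saved under pics/ and viewed, and the job is handed in when it is done.

Besides the shell and the picture viewer there is one more tool, called after "Emit:" by a JSON object that holds its "method" and its "body", one argument or row to a line. drive_tool: Moves the arm, as the interface text tells. Its arguments: {"type":"object","properties":{"rows":{"type":"array"}},"required":["rows"]}

```bash
ls; mkdir -p pics; python3 - <<'E'
from plant import r
import cv2,numpy as np
s=r.sense();print(s['time'],s['tcp_pos'],s['tcp_rot'],s['gripper_width'])
for n in ['scene','top']:
    im=r.capture(n);cv2.imwrite(f'pics/{n}0.png',im[:,:,::-1])
    m=r.camera_model(n);T=np.array(m['cam_to_world']);print(n,m['fx'],m['cx'],m['cy'],[k for k in m],T.round(3).tolist())
    for q in ['spanner_grip','ring_mid','ring','narrow_grip']:
        for d in r.find_in(n,q):
            print(q,round(d['p'],2),(T@np.r_[d['at'],1])[:3].round(3))
E
```

```text
pics
0.0 [ 0.24988315 -0.57234342  0.24294628] [[ 9.16455272e-01  4.00136416e-01 -7.63880091e-04]
 [ 4.00137115e-01 -9.16454274e-01  1.36107394e-03]
 [-1.55445926e-04 -1.55302017e-03 -9.99998782e-01]] 0.09188688320288035
scene 372.84134656650554 325.9311971918176 192.2469073058594 ['fx', 'fy', 'cx', 'cy', 'cam_to_world'] [[-0.821, -0.407, 0.401, 0.879], [0.571, -0.559, 0.602, 0.564], [-0.021, 0.723, 0.691, 0.676], [0.0, 0.0, 0.0, 1.0]]
spanner_grip 0.93 [0.518 0.462 0.074]
spanner_grip 0.69 [0.572 0.308 0.058]
spanner_grip 0.64 [0.711 0.435 0.086]
spanner_grip 0.39 [0.522 0.076 0.049]
ring_mid 0.8 [0.523 0.075 0.049]
ring 0.72 [0.524 0.082 0.047]
narrow_grip 0.9 [ 0.473 -0.301  0.08 ]
top 441.0022231870845 325.71057401180735 201.02228689390543 ['fx', 'fy', 'cx', 'cy', 'cam_to_world'] [[0.006, 0.989, -0.148, 0.356], [-1.0, 0.01, 0.028, 0.086], [0.029, 0.147, 0.989, 1.269], [0.0, 0.0, 0.0, 1.0]]
spanner_grip 0.94 [0.354 0.181 0.081]
spanner_grip 0.84 [0.49  0.453 0.063]
spanner_grip 0.75 [0.555 0.304 0.054]
spanner_grip 0.65 [0.693 0.423 0.059]
ring_mid 0.77 [0.524 0.083 0.055]
ring 0.9 [0.517 0.082 0.05 ]
narrow_grip 0.71 [ 0.458 -0.296  0.108]
```

View pics/scene0.png

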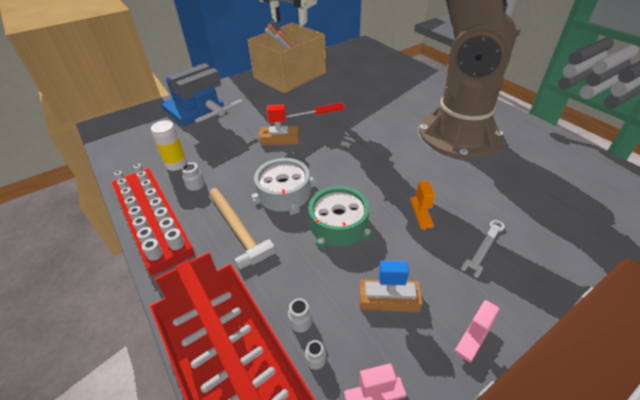

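View pics/top0.png

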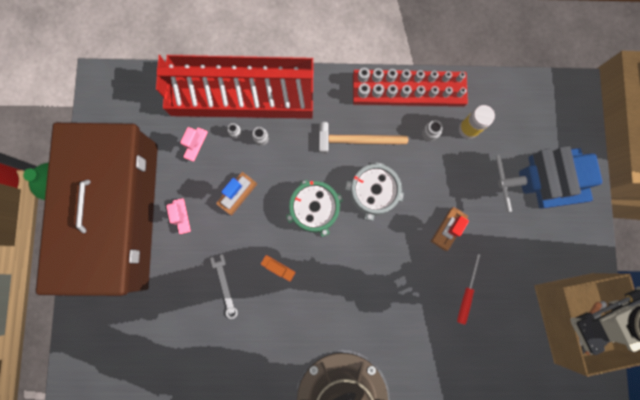

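Top view: the blue-grip wide spanner is at (231,187) and at (394,272) in scene. Things that could be mistaken for it are the orange look-alike at top (278,268), the pink ones at (193,143) and (178,216), and the red-grip narrow spanner at (455,228). The green housing is at (315,206) and the grey finished one at (376,189). I choose the blue one and will check it in a crop.

```bash
cat > h.py <<'E'
import cv2,numpy as np
from plant import r
def ray(m,u,v,z):
    T=np.array(m['cam_to_world']);d=T[:3,:3]@np.array([(u-m['cx'])/m['fx'],-(v-m['cy'])/m['fy'],-1]);o=T[:3,3]
    return o+d*(z-o[2])/d[2]
def proj(m,P):
    T=np.array(m['cam_to_world']);c=T[:3,:3].T@(np.array(P)-T[:3,3])
    return np.array([m['cx']+m['fx']*c[0]/-c[2],m['cy']-m['fy']*c[1]/-c[2]])
E
python3 - <<'E'
from h import *
a=cv2.imread('pics/top0.png');b=cv2.imread('pics/scene0.png')
c1=cv2.resize(a[160:260,190:350],None,fx=5,fy=5,interpolation=2)[:500]
cv2.imwrite('pics/c1.png',c1)
c2=cv2.resize(b[180:320,300:440],None,fx=4,fy=4,interpolation=2);cv2.imwrite('pics/c2.png',c2)
m=r.camera_model('top');hsv=cv2.cvtColor(a,cv2.COLOR_BGR2HSV)
mk=cv2.inRange(hsv,(105,150,80),(125,255,255));mk[:,:200]=0;mk[:,260:]=0
print(mk.sum()//255)
p=np.argwhere(mk)[:,::-1].astype(np.float32);(c,wh,ang)=cv2.minAreaRect(p);print(c,wh,ang)
for q in cv2.boxPoints((c,wh,ang)):print(ray(m,*q,0.114).round(4))
print(ray(m,*c,.114))
w=cv2.inRange(hsv,(5,80,60),(22,255,200));w[:,:205]=0;w[:,262:]=0;w[:165]=0;w[220:]=0
p=np.argwhere(w)[:,::-1].astype(np.float32);(c,wh,ang)=cv2.minAreaRect(p);print('wood',c,wh,ang)
for q in cv2.boxPoints((c,wh,ang)):print(ray(m,*q,0.03).round(4))
print(ray(m,*c,.03))
g=cv2.inRange(hsv,(60,100,40),(90,255,255));g[:,:270]=0;g[:,360:]=0
p=np.argwhere(g)[:,::-1].astype(np.float32);(c,rr)=cv2.minEnclosingCircle(p);print('g',c,rr,ray(m,*c,.06))
E
```

```text
207
(231.19671630859375, 188.16390991210938) (12.035467147827148, 17.92516326904297) 39.80556869506836
[0.5516 0.3297 0.114 ]
[0.589 0.301 0.114]
[0.5685 0.2759 0.114 ]
[0.5313 0.3047 0.114 ]
[0.56005308 0.30282722 0.114     ]
wood (236.09153747558594, 193.29678344726562) (20.156112670898438, 42.26466369628906) 39.17366027832031
[0.5311 0.3626 0.03  ]
[0.6263 0.291  0.03  ]
[0.5898 0.2455 0.03  ]
[0.4954 0.3174 0.03  ]
[0.5603092  0.30429796 0.03      ]
g (292.0, 199.0) 9.999999747378752e-05 [0.54107796 0.14456855 0.06      ]
```

View pics/c1.png

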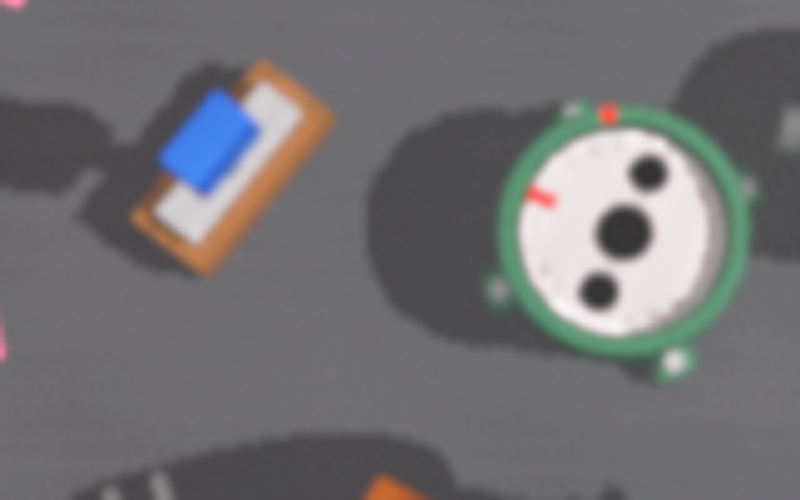

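View pics/c2.png

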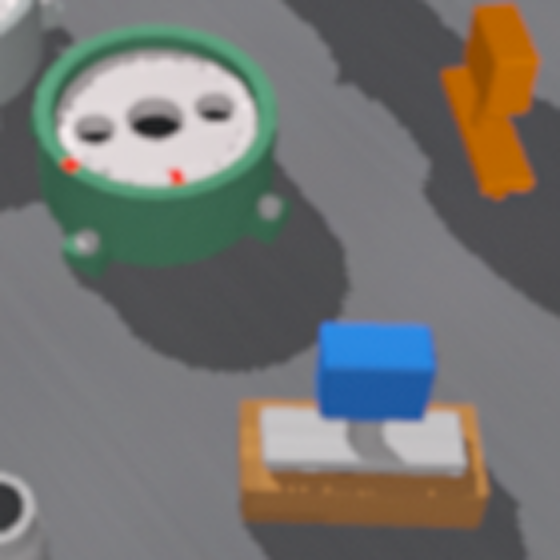

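The crops confirm that the blue grip stands on a steel plate in the wooden stand. The ring's mark (crop 540,197) is left of the housing mark (608,114), so a clockwise turn brings them together. I'll start travelling and measure the ring along the way.

Emit:
{"method": "drive_tool", "body": {
  "rows": [
    {"dx": 0.2,"dy": 0.5,"az": 0.11,"gripper": 1},
    {"dx": 0.35,"dy": 1,"az": 0.22,"gripper": 1},
    {"dx": 0.35,"dy": 1,"az": 0.22,"gripper": 1},
    {"dx": 0.35,"dy": 1,"az": 0.22,"gripper": 1},
    {"dx": 0.35,"dy": 1,"az": 0.22,"gripper": 1}
  ]
}}

```text
schema error: expected keys dx, dy, dz, ax, ay, az, gripper
```

```bash
python3 - <<'E'
from h import *
m=r.camera_model('top')
f=lambda x,y,z:ray(m,190+(x+.5)/5-.5,160+(y+.5)/5-.5,z)
C=f(623,232,.05);A=f(648,173,.05);B=f(598,291,.05);M=f(540,197,.05);H=f(608,114,.06)
a=lambda v:np.degrees(np.arctan2(v[1],v[0]))
print(C,(A+B)/2,np.linalg.norm(A-B),'hole ang',a(A-B),'mark',a(M-C),np.linalg.norm(M-C),'house',a(H-C))
# green circle fit
im=cv2.imread('pics/top0.png');hsv=cv2.cvtColor(im,cv2.COLOR_BGR2HSV);
g=cv2.inRange(hsv,(45,60,40),(90,255,255));g[:,:280]=0;g[:,350:]=0;g[:170]=0;g[245:]=0
print(g.sum()//255, hsv[206,292],ray(m,*np.argwhere(g).mean(0)[::-1],.06))
E
```

```text
[0.52353058 0.082933   0.05      ] [0.52367449 0.08287431 0.05      ] 0.07203061421008661 hole ang -22.187707199164652 mark 67.52367074938229 0.05034425434729662 house 7.934190301264756
562 [ 71  86 149] [0.51863485 0.08157951 0.06      ]
```

Emit:
{"method": "drive_tool", "body": {
  "rows": [
    {"dx": 0.35,"dy": 1,"dz": 0,"ax": 0,"ay": 0,"az": 0.22,"gripper": 1},
    {"dx": 0.35,"dy": 1,"dz": 0,"ax": 0,"ay": 0,"az": 0.22,"gripper": 1},
    {"dx": 0.35,"dy": 1,"dz": 0,"ax": 0,"ay": 0,"az": 0.22,"gripper": 1},
    {"dx": 0.35,"dy": 1,"dz": 0,"ax": 0,"ay": 0,"az": 0.22,"gripper": 1},
    {"dx": 0.35,"dy": 1,"dz": 0,"ax": 0,"ay": 0,"az": 0.22,"gripper": 1}
  ]
}}

```text
time: 0.92
tcp_pos: [0.3059, -0.416, 0.244]
tcp_rot: [[0.721, 0.693, 0.001], [0.693, -0.721, 0.003], [0.003, -0.001, -1.0]]
contact_force: [0.3, -0.3, 0.6]
gripper_width: 0.0917
```

Emit:
{"method": "drive_tool", "body": {
  "rows": [
    {"dx": 0.6,"dy": 1,"dz": 0,"ax": 0,"ay": 0,"az": 0.24,"gripper": 1},
    {"dx": 0.6,"dy": 1,"dz": 0,"ax": 0,"ay": 0,"az": 0.24,"gripper": 1},
    {"dx": 0.6,"dy": 1,"dz": 0,"ax": 0,"ay": 0,"az": 0.24,"gripper": 1},
    {"dx": 0.6,"dy": 1,"dz": 0,"ax": 0,"ay": 0,"az": 0.24,"gripper": 1},
    {"dx": 0.6,"dy": 1,"dz": 0,"ax": 0,"ay": 0,"az": 0.24,"gripper": 1}
  ]
}}

```text
time: 1.33
tcp_pos: [0.3989, -0.2608, 0.2446]
tcp_rot: [[0.409, 0.913, 0.002], [0.913, -0.409, 0.005], [0.005, 0.0, -1.0]]
contact_force: [0.1, 0.6, 0.0]
gripper_width: 0.0919
```

Emit:
{"method": "drive_tool", "body": {
  "rows": [
    {"dx": 0.5,"dy": 1,"dz": 0,"ax": 0,"ay": 0,"az": 0.24,"gripper": 1},
    {"dx": 0.5,"dy": 1,"dz": 0,"ax": 0,"ay": 0,"az": 0.24,"gripper": 1},
    {"dx": 0.5,"dy": 1,"dz": 0,"ax": 0,"ay": 0,"az": 0.24,"gripper": 1},
    {"dx": 0.5,"dy": 1,"dz": 0,"ax": 0,"ay": 0,"az": 0.24,"gripper": 1},
    {"dx": 0.5,"dy": 1,"dz": 0,"ax": 0,"ay": 0,"az": 0.24,"gripper": 1}
  ]
}}

```text
time: 1.75
tcp_pos: [0.4768, -0.1037, 0.2453]
tcp_rot: [[0.036, 0.999, 0.003], [0.999, -0.036, 0.008], [0.008, 0.003, -1.0]]
contact_force: [-0.2, 0.6, 0.4]
gripper_width: 0.0918
```

Emit:
{"method": "drive_tool", "body": {
  "rows": [
    {"dx": 0.3,"dy": 1,"dz": 0,"ax": 0,"ay": 0,"az": 0.24,"gripper": 1},
    {"dx": 0.3,"dy": 1,"dz": 0,"ax": 0,"ay": 0,"az": 0.24,"gripper": 1},
    {"dx": 0.3,"dy": 1,"dz": 0,"ax": 0,"ay": 0,"az": 0.24,"gripper": 1},
    {"dx": 0.3,"dy": 1,"dz": 0,"ax": 0,"ay": 0,"az": 0.24,"gripper": 1},
    {"dx": 0.3,"dy": 1,"dz": 0,"ax": 0,"ay": 0,"az": 0.24,"gripper": 1}
  ]
}}

```text
time: 2.17
tcp_pos: [0.5231, 0.0551, 0.2461]
tcp_rot: [[-0.344, 0.939, 0.002], [0.939, 0.344, 0.014], [0.013, 0.007, -1.0]]
contact_force: [0.9, 1.2, -0.1]
gripper_width: 0.0919
```

```bash
python3 - <<'E'
from h import *
print(r.sense()['tcp_pos'],r.sense()['qpos'].round(1) if hasattr(r.sense()['qpos'],'round') else r.sense()['qpos'])
m=r.camera_model('wrist');im=r.capture('wrist');cv2.imwrite('pics/w1.png',im[:,:,::-1])
import pickle;pickle.dump(m,open('w1.pkl','wb'))
print(m['fx'],np.array(m['cam_to_world']).round(3).tolist(), proj(m,[.5236,.083,.05]))
E
```

```text
[0.52310043 0.05509607 0.24610361] [ 14.4  19.  -33.2 101.8  10.8  62.2  -2.2]
291.46833560853366 [[0.939, -0.332, -0.089, 0.499], [0.344, 0.912, 0.223, 0.115], [0.007, -0.24, 0.971, 0.388], [0.0, 0.0, 0.0, 1.0]] [324.61792136 162.2013203 ]
```

View pics/w1.png

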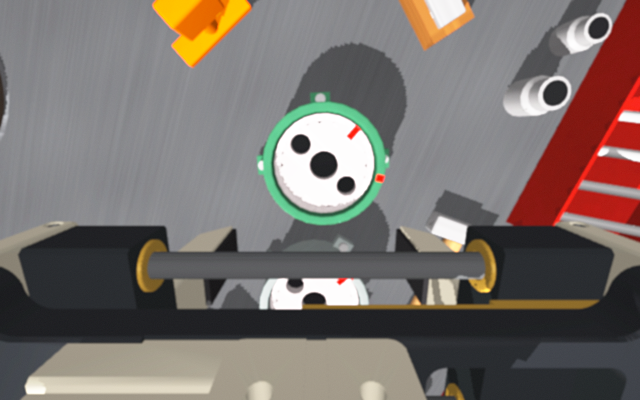

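Wrist view: green ring centre at (323,165), its holes at (300,144) and (346,185), and the stand's corner at the top (440,15). I'll measure these and go on towards the spanner.

Emit:
{"method": "drive_tool", "body": {
  "rows": [
    {"dx": 0.24,"dy": 1,"dz": 0,"ax": -0.009,"ay": 0,"az": 0.36,"gripper": 1},
    {"dx": 0.24,"dy": 1,"dz": 0,"ax": -0.009,"ay": 0,"az": 0.36,"gripper": 1},
    {"dx": 0.24,"dy": 1,"dz": 0,"ax": -0.009,"ay": 0,"az": 0.36,"gripper": 1},
    {"dx": 0.24,"dy": 1,"dz": 0,"ax": -0.009,"ay": 0,"az": 0.36,"gripper": 1},
    {"dx": 0.24,"dy": 1,"dz": 0,"ax": -0.009,"ay": 0,"az": 0.36,"gripper": 1},
    {"dx": 0.24,"dy": 1,"dz": 0,"ax": -0.009,"ay": 0,"az": 0.36,"gripper": 1},
    {"dx": 0.24,"dy": 1,"dz": 0,"ax": -0.009,"ay": 0,"az": 0.36,"gripper": 1}
  ]
}}

```text
time: 2.8
tcp_pos: [0.5588, 0.1991, 0.2451]
tcp_rot: [[-0.789, 0.615, -0.002], [0.615, 0.789, -0.004], [-0.001, -0.005, -1.0]]
contact_force: [0.1, 0.2, -0.1]
gripper_width: 0.0919
```

```bash
python3 - <<'E'
from h import *
import pickle
m=r.camera_model('wrist');im=r.capture('wrist');cv2.imwrite('pics/w2.png',im[:,:,::-1]);pickle.dump(m,open('w2.pkl','wb'))
s=r.sense();print(s['tcp_pos'],s['tcp_rot'],proj(m,[.56,.3035,.114]))
m=pickle.load(open('w1.pkl','rb'));im=cv2.imread('pics/w1.png')
g=cv2.inRange(im,(0,0,0),(70,70,70));n,l,st,c=cv2.connectedComponentsWithStats(g[110:220,270:380])
P=[]
for i in range(1,n):
    if 100<st[i,4]<900: q=c[i]+[270,110];p=ray(m,*q,.05);P.append(p);print(st[i,4],q,p)
gr=cv2.inRange(cv2.cvtColor(im,cv2.COLOR_BGR2HSV),(60,80,40),(90,255,255));gr[:,:230]=0;gr[:,410:]=0;gr[:90]=0;gr[235:]=0
cv2.imwrite('pics/w1c.png',cv2.resize(im[90:240,240:400],None,fx=4,fy=4,interpolation=2))
E
```

```text
[0.558849   0.19850776 0.24524248] [[-0.78779424  0.61593525 -0.00200207]
 [ 0.61593718  0.78778162 -0.00463843]
 [-0.00127978 -0.00488728 -0.99998724]] [410.52256202 128.41894786]
247 [300.41295547 143.52631579] [0.49023868 0.09343768 0.05      ]
500 [323.372 164.168] [0.52303965 0.08037263 0.05      ]
193 [345.50259067 184.31088083] [0.55587385 0.06706282 0.05      ]
```

View pics/w2.png

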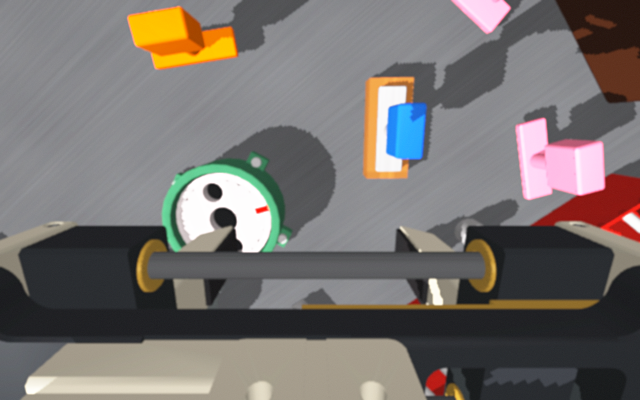

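View pics/w1c.png

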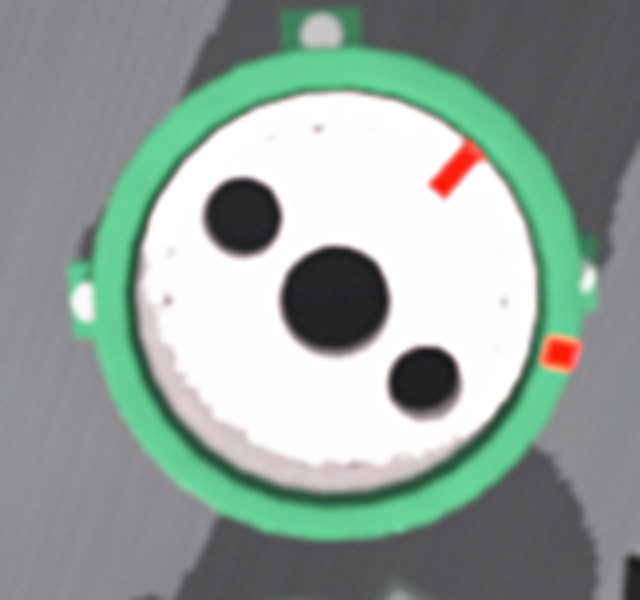

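Wrist view 2 shows the blue grip on its stand at about (407,131), close to the prediction of (410,128). The ring is at (224,215). I'll refine the grip's position from a crop.

```bash
python3 - <<'E'
from h import *
import pickle
m=pickle.load(open('w2.pkl','rb'));im=cv2.imread('pics/w2.png')
c=cv2.resize(im[70:190,340:460],None,fx=5,fy=5,interpolation=2)
# predicted outlines
def rect(C,th,a,b,z):
    t=np.radians(th);u=np.array([np.cos(t),np.sin(t)]);v=np.array([-u[1],u[0]])
    return [np.r_[np.array(C)+sx*a*u+sy*b*v,z] for sx,sy in[(1,1),(1,-1),(-1,-1),(-1,1)]]
for z,a,b,col in[(.114,.025,.013,(0,255,255)),(.07,.025,.013,(0,0,255)),(.04,.048,.015,(0,255,0))]:
    p=np.array([(proj(m,q)-[340,70]+.5)*5 for q in rect([.56,.3035],-37,a,b,z)]).astype(int)
    cv2.polylines(c,[p],True,col,1)
cv2.imwrite('pics/w2c.png',c)
E
```

```text
(no output)
```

View pics/w2c.png

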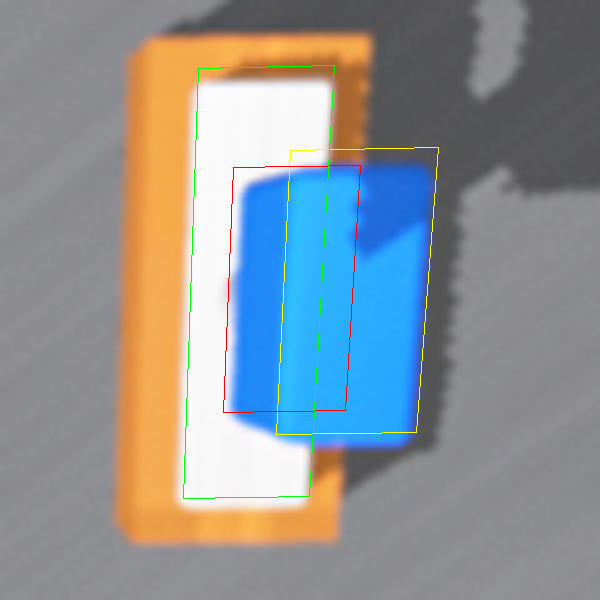

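Emit:
{"method": "drive_tool", "body": {
  "rows": [
    {"dx": 0.02,"dy": 0.69,"dz": 0,"ax": 0.003,"ay": 0,"az": 0.01,"gripper": 1},
    {"dx": 0.02,"dy": 0.69,"dz": 0,"ax": 0.003,"ay": 0,"az": 0.01,"gripper": 1},
    {"dx": 0.02,"dy": 0.69,"dz": 0,"ax": 0.003,"ay": 0,"az": 0.01,"gripper": 1},
    {"dx": 0.02,"dy": 0.69,"dz": -0.2,"ax": 0.003,"ay": 0,"az": 0.01,"gripper": 1},
    {"dx": 0.02,"dy": 0.69,"dz": -0.4,"ax": 0.003,"ay": 0,"az": 0.01,"gripper": 1},
    {"dx": 0.02,"dy": 0.69,"dz": -0.5,"ax": 0.003,"ay": 0,"az": 0.01,"gripper": 1},
    {"dx": 0.02,"dy": 0.69,"dz": -0.5,"ax": 0.003,"ay": 0,"az": 0.01,"gripper": 1},
    {"dx": 0.02,"dy": 0.69,"dz": -0.5,"ax": 0.003,"ay": 0,"az": 0.01,"gripper": 1}
  ]
}}

```text
time: 3.52
tcp_pos: [0.5623, 0.2999, 0.17]
tcp_rot: [[-0.795, 0.607, -0.003], [0.607, 0.795, -0.002], [0.001, -0.003, -1.0]]
contact_force: [0.3, 0.0, 0.7]
gripper_width: 0.0915
```

```bash
python3 - <<'E'
from h import *
s=r.sense();print(s['tcp_pos'],s['tcp_rot'])
im=r.capture('wrist');cv2.imwrite('pics/w3.png',im[:,:,::-1])
m=r.camera_model('wrist');print(proj(m,[.562,.302,.114]))
E
```

```text
[0.56226592 0.29987055 0.17001912] [[-0.79499841  0.60660501 -0.00280975]
 [ 0.60661026  0.79499766 -0.00164619]
 [ 0.00123516 -0.00301314 -0.9999947 ]]
[319.29119101 219.28202905]
```

View pics/w3.png

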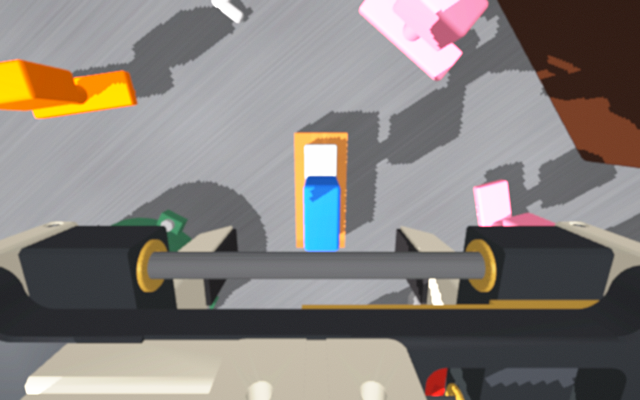

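The grip at (321,213) sits square and centred between the fingers, which show at (237) and (398). I'll go down and grip.

Emit:
{"method": "drive_tool", "body": {
  "rows": [
    {"dx": 0,"dy": 0.01,"dz": -0.2,"ax": 0.001,"ay": 0,"az": 0,"gripper": 1},
    {"dx": 0,"dy": 0.01,"dz": -0.4,"ax": 0.001,"ay": 0,"az": 0,"gripper": 1},
    {"dx": 0,"dy": 0.01,"dz": -0.53,"ax": 0.001,"ay": 0,"az": 0,"gripper": 1},
    {"dx": 0,"dy": 0.01,"dz": -0.53,"ax": 0.001,"ay": 0,"az": 0,"gripper": 1},
    {"dx": 0,"dy": 0.01,"dz": -0.53,"ax": 0.001,"ay": 0,"az": 0,"gripper": 1},
    {"dx": 0,"dy": 0.01,"dz": -0.53,"ax": 0.001,"ay": 0,"az": 0,"gripper": 1}
  ]
}}

```text
time: 4.07
tcp_pos: [0.564, 0.3031, 0.0943]
tcp_rot: [[-0.795, 0.607, 0.002], [0.607, 0.795, 0.003], [0.001, 0.004, -1.0]]
contact_force: [0.2, 0.1, 1.1]
gripper_width: 0.0919
```

Emit:
{"method": "drive_tool", "body": {
  "rows": [
    {"dx": 0,"dy": 0,"dz": 0,"ax": 0,"ay": 0,"az": 0,"gripper": 0},
    {"dx": 0,"dy": 0,"dz": 0,"ax": 0,"ay": 0,"az": 0,"gripper": 0},
    {"dx": 0,"dy": 0,"dz": 0,"ax": 0,"ay": 0,"az": 0,"gripper": 0},
    {"dx": 0,"dy": 0,"dz": 0,"ax": 0,"ay": 0,"az": 0,"gripper": 0},
    {"dx": 0,"dy": 0,"dz": 0,"ax": 0,"ay": 0,"az": 0,"gripper": 0},
    {"dx": 0,"dy": 0,"dz": 0,"ax": 0,"ay": 0,"az": 0,"gripper": 0},
    {"dx": 0,"dy": 0,"dz": 0,"ax": 0,"ay": 0,"az": 0,"gripper": 0},
    {"dx": 0,"dy": 0,"dz": 0,"ax": 0,"ay": 0,"az": 0,"gripper": 0}
  ]
}}

```text
time: 4.73
tcp_pos: [0.5639, 0.3031, 0.0942]
tcp_rot: [[-0.795, 0.607, 0.002], [0.607, 0.795, 0.003], [0.001, 0.003, -1.0]]
contact_force: [-0.8, -0.8, 0.1]
gripper_width: 0.0433
```

Emit:
{"method": "drive_tool", "body": {
  "rows": [
    {"dx": 0,"dy": 0,"dz": 0,"ax": 0,"ay": 0,"az": 0,"gripper": 0},
    {"dx": 0,"dy": 0,"dz": 0,"ax": 0,"ay": 0,"az": 0,"gripper": 0},
    {"dx": 0,"dy": 0,"dz": 0,"ax": 0,"ay": 0,"az": 0,"gripper": 0},
    {"dx": 0,"dy": 0,"dz": 0,"ax": 0,"ay": 0,"az": 0,"gripper": 0},
    {"dx": 0,"dy": 0,"dz": 0,"ax": 0,"ay": 0,"az": 0,"gripper": 0},
    {"dx": 0,"dy": 0,"dz": 0,"ax": 0,"ay": 0,"az": 0,"gripper": 0}
  ]
}}

```text
time: 5.23
tcp_pos: [0.5639, 0.3031, 0.0941]
tcp_rot: [[-0.795, 0.607, 0.001], [0.607, 0.795, 0.003], [0.001, 0.004, -1.0]]
contact_force: [1.0, 0.6, -1.8]
gripper_width: 0.0259
```

Emit:
{"method": "drive_tool", "body": {
  "rows": [
    {"dx": 0,"dy": 0,"dz": 0.08,"ax": 0,"ay": 0,"az": 0,"gripper": 0},
    {"dx": 0,"dy": 0,"dz": 0.2,"ax": 0,"ay": 0,"az": 0,"gripper": 0},
    {"dx": 0,"dy": 0,"dz": 0.35,"ax": 0,"ay": 0,"az": 0,"gripper": 0},
    {"dx": 0,"dy": 0,"dz": 0.5,"ax": 0,"ay": 0,"az": 0,"gripper": 0},
    {"dx": 0,"dy": 0,"dz": 0.65,"ax": 0,"ay": 0,"az": 0,"gripper": 0},
    {"dx": 0,"dy": 0,"dz": 0.65,"ax": 0,"ay": 0,"az": 0,"gripper": 0}
  ]
}}

```text
time: 5.73
tcp_pos: [0.5652, 0.3047, 0.1968]
tcp_rot: [[-0.795, 0.607, 0.007], [0.607, 0.795, 0.007], [-0.001, 0.01, -1.0]]
contact_force: [0.5, 1.4, -3.4]
gripper_width: 0.0259
```

```bash
python3 - <<'E'
from h import *
import pickle
s=r.sense();print(s['tcp_pos'],s['tcp_rot'],s['contact_force'])
o=[]
for n in['scene','top']:
    im=r.capture(n)[:,:,::-1];cv2.imwrite(f'pics/{n}1.png',im)
    m=r.camera_model(n);P=np.array(s['tcp_pos']);u,v=proj(m,P-[0,0,.03]).astype(int);o.append(cv2.resize(im[v-65:v+65,u-65:u+65],(400,400),interpolation=2))
cv2.imwrite('pics/c4.png',np.hstack(o))
E
```

```text
[0.56519879 0.30472063 0.19681985] [[-0.79495948  0.60662427  0.00681373]
 [ 0.60666131  0.79493029  0.00692001]
 [-0.00121859  0.00963475 -0.99995284]] [ 0.50123279  1.3783755  -3.44353814]
```

View pics/c4.png

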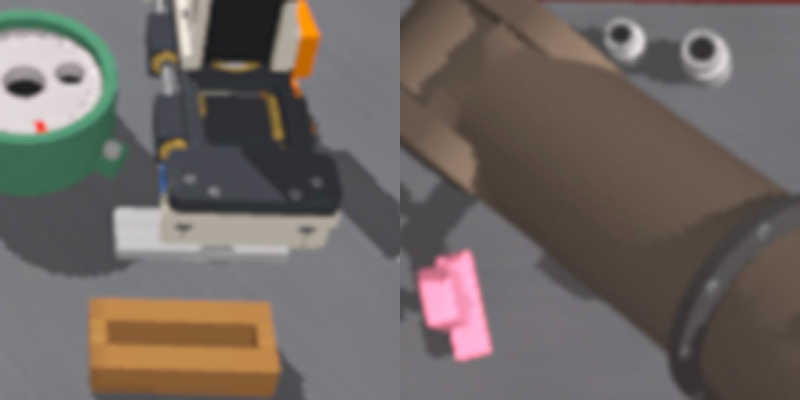

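The spanner is lifted clear at 3.4 N, which matches its weight. Moving to the ring.

Emit:
{"method": "drive_tool", "body": {
  "rows": [
    {"dx": -0.1,"dy": -0.25,"dz": 0,"ax": -0.004,"ay": 0.004,"az": 0.05,"gripper": 0},
    {"dx": -0.15,"dy": -0.5,"dz": 0,"ax": -0.004,"ay": 0.004,"az": 0.1,"gripper": 0},
    {"dx": -0.2,"dy": -0.75,"dz": 0,"ax": -0.004,"ay": 0.004,"az": 0.17,"gripper": 0},
    {"dx": -0.28,"dy": -1,"dz": 0,"ax": -0.004,"ay": 0.004,"az": 0.17,"gripper": 0},
    {"dx": -0.28,"dy": -1,"dz": 0,"ax": -0.004,"ay": 0.004,"az": 0.17,"gripper": 0}
  ]
}}

```text
time: 6.25
tcp_pos: [0.5195, 0.1426, 0.1892]
tcp_rot: [[-0.924, 0.383, -0.01], [0.383, 0.924, -0.012], [0.005, -0.015, -1.0]]
contact_force: [-0.8, -1.5, -5.6]
gripper_width: 0.0257
```

Emit:
{"method": "drive_tool", "body": {
  "rows": [
    {"dx": 0,"dy": -0.25,"dz": -0.05,"ax": 0,"ay": 0,"az": 0,"gripper": 0},
    {"dx": 0,"dy": -0.45,"dz": -0.1,"ax": 0,"ay": 0,"az": 0,"gripper": 0},
    {"dx": 0,"dy": -0.47,"dz": -0.1,"ax": 0,"ay": 0,"az": 0,"gripper": 0},
    {"dx": 0,"dy": -0.47,"dz": -0.1,"ax": 0,"ay": 0,"az": 0,"gripper": 0},
    {"dx": 0,"dy": -0.47,"dz": -0.1,"ax": 0,"ay": 0,"az": 0,"gripper": 0}
  ]
}}

```text
time: 6.67
tcp_pos: [0.5188, 0.0716, 0.1731]
tcp_rot: [[-0.923, 0.384, -0.012], [0.385, 0.923, -0.011], [0.007, -0.015, -1.0]]
contact_force: [-0.7, 1.2, -4.1]
gripper_width: 0.0259
```

Emit:
{"method": "drive_tool", "body": {
  "rows": [
    {"dx": 0.03,"dy": 0.066,"dz": 0,"ax": 0.007,"ay": -0.008,"az": 0.007,"gripper": 0},
    {"dx": 0.03,"dy": 0.066,"dz": 0,"ax": 0.007,"ay": -0.008,"az": 0.007,"gripper": 0},
    {"dx": 0.03,"dy": 0.066,"dz": 0,"ax": 0.007,"ay": -0.008,"az": 0.007,"gripper": 0},
    {"dx": 0.03,"dy": 0.066,"dz": 0,"ax": 0.007,"ay": -0.008,"az": 0.007,"gripper": 0}
  ]
}}

```text
time: 7.0
tcp_pos: [0.5232, 0.0825, 0.1731]
tcp_rot: [[-0.928, 0.373, 0.0], [0.373, 0.928, -0.0], [-0.0, -0.0, -1.0]]
contact_force: [-0.1, 1.4, -3.6]
gripper_width: 0.026
```

```bash
python3 - <<'E'
from h import *
s=r.sense();print(s['tcp_pos'],s['tcp_rot'],s['contact_force'])
o=[]
P=np.array(s['tcp_pos']);R=np.array(s['tcp_rot'])
im=r.capture('wrist')[:,:,::-1];cv2.imwrite('pics/w4.png',im)
im=r.capture('scene')[:,:,::-1].copy();cv2.imwrite('pics/scene2.png',im)
m=r.camera_model('scene')
k=6;c=cv2.resize(im[145:245,285:395],None,fx=k,fy=k,interpolation=2)
pp=lambda p:tuple(((proj(m,p)-[285,145]+.5)*k).astype(int))
L=lambda a,b,g:P+R@np.array([a,b,g])   # g along tool z (down); grip centre at -0.002+? 
for sx in(-1,1):
    for dz in(0,):
        cv2.line(c,pp(L(sx*.036,0,.060)),pp(L(sx*.036,0,.076)),(0,0,255),1)
    q=[.5233+sx*.036*np.cos(np.radians(-22)),.0815+sx*.036*np.sin(np.radians(-22)),.05]
    cv2.circle(c,pp(q),4,(255,0,0),-1)
b=[pp(L(a,bb,.060)) for a,bb in[(.048,.015),(.048,-.015),(-.048,-.015),(-.048,.015)]]
cv2.polylines(c,[np.array(b)],True,(0,255,0),1)
cv2.imwrite('pics/c5.png',c)
E
```

```text
[0.52318583 0.08253218 0.17313395] [[-9.27976022e-01  3.72639878e-01  1.52073576e-04]
 [ 3.72639815e-01  9.27976000e-01 -3.33235188e-04]
 [-2.65297348e-04 -2.52565595e-04 -9.99999933e-01]] [-0.11392312  1.37444854 -3.63199263]
```

View pics/c5.png

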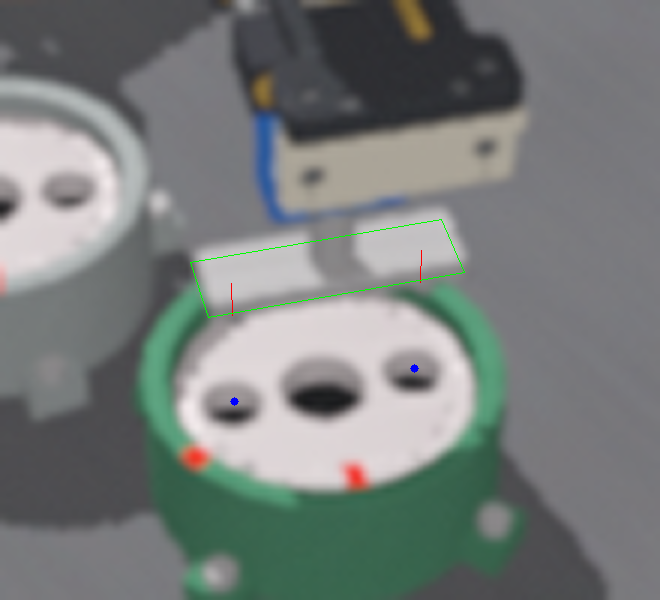

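View pics/w4.png

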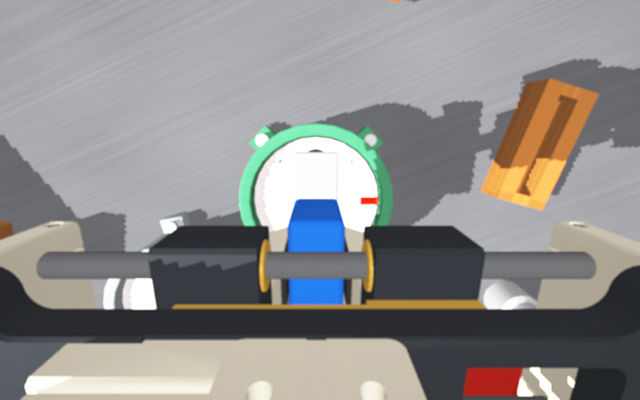

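The plate hangs square over the ring: the predicted pins (crop 232,300 and 421,266) lie above the holes (232,403) and (412,372). I'll descend with force checks.

Emit:
{"method": "drive_tool", "body": {
  "rows": [
    {"dx": 0,"dy": -0.005,"dz": -0.1,"ax": 0,"ay": 0,"az": 0,"gripper": 0},
    {"dx": 0,"dy": -0.005,"dz": -0.2,"ax": 0,"ay": 0,"az": 0,"gripper": 0},
    {"dx": 0,"dy": -0.005,"dz": -0.23,"ax": 0,"ay": 0,"az": 0,"gripper": 0},
    {"dx": 0,"dy": -0.005,"dz": -0.23,"ax": 0,"ay": 0,"az": 0,"gripper": 0}
  ]
}}

```text
time: 7.43
tcp_pos: [0.5224, 0.0808, 0.1376]
tcp_rot: [[-0.928, 0.373, -0.002], [0.373, 0.928, -0.001], [0.002, -0.002, -1.0]]
contact_force: [0.1, 0.2, -4.5]
gripper_width: 0.0259
```

```bash
python3 - <<'E'
from h import *
s=r.sense();print(s['tcp_pos'],s['tcp_rot'],s['contact_force'],s['moment'])
im=r.capture('scene')[:,:,::-1].copy()
cv2.imwrite('pics/c6.png',cv2.resize(im[145:245,285:395],None,fx=6,fy=6,interpolation=2))
E
```

```text
[0.5224358  0.08082413 0.13761794] [[-0.92764152  0.37346559 -0.0021581 ]
 [ 0.37346855  0.9276421  -0.00117136]
 [ 0.00156448 -0.00189258 -0.99999699]] [ 0.09292892  0.15929143 -4.49927775] [ 0.09090419 -0.12904377 -0.0413933 ]
```

View pics/c6.png

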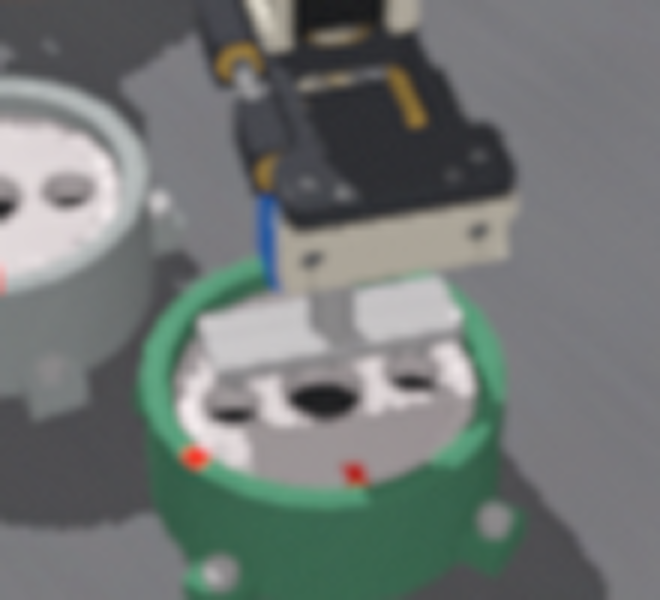

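The plate is just above the ring and lines up with its holes at crop (232,405) and (412,375). I'll insert gently.

Emit:
{"method": "drive_tool", "body": {
  "rows": [
    {"dx": 0.005,"dy": 0.005,"dz": -0.03,"ax": 0,"ay": 0,"az": 0,"gripper": 0},
    {"dx": 0.005,"dy": 0.005,"dz": -0.06,"ax": 0,"ay": 0,"az": 0,"gripper": 0},
    {"dx": 0.005,"dy": 0.005,"dz": -0.08,"ax": 0,"ay": 0,"az": 0,"gripper": 0},
    {"dx": 0.005,"dy": 0.005,"dz": -0.08,"ax": 0,"ay": 0,"az": 0,"gripper": 0}
  ]
}}

```text
time: 7.82
tcp_pos: [0.5235, 0.0818, 0.126]
tcp_rot: [[-0.928, 0.373, -0.002], [0.373, 0.928, -0.001], [0.001, -0.001, -1.0]]
contact_force: [0.2, -0.2, -4.6]
gripper_width: 0.0258
```

Emit:
{"method": "drive_tool", "body": {
  "rows": [
    {"dx": 0,"dy": 0,"dz": -0.03,"ax": 0,"ay": 0,"az": 0,"gripper": 0},
    {"dx": 0,"dy": 0,"dz": -0.06,"ax": 0,"ay": 0,"az": 0,"gripper": 0},
    {"dx": 0,"dy": 0,"dz": -0.07,"ax": 0,"ay": 0,"az": 0,"gripper": 0},
    {"dx": 0,"dy": 0,"dz": -0.075,"ax": 0,"ay": 0,"az": 0,"gripper": 0},
    {"dx": 0,"dy": 0,"dz": -0.075,"ax": 0,"ay": 0,"az": 0,"gripper": 0}
  ]
}}

```text
time: 8.23
tcp_pos: [0.5234, 0.0817, 0.1145]
tcp_rot: [[-0.928, 0.373, -0.002], [0.373, 0.928, -0.001], [0.001, -0.002, -1.0]]
contact_force: [-0.1, -0.1, -4.6]
gripper_width: 0.0256
```

Emit:
{"method": "drive_tool", "body": {
  "rows": [
    {"dx": 0,"dy": 0,"dz": -0.008,"ax": 0,"ay": 0,"az": 0,"gripper": 0},
    {"dx": 0,"dy": 0,"dz": -0.012,"ax": 0,"ay": 0,"az": 0,"gripper": 0},
    {"dx": 0,"dy": 0,"dz": -0.012,"ax": 0,"ay": 0,"az": 0,"gripper": 0}
  ]
}}

```text
time: 8.48
tcp_pos: [0.5235, 0.0819, 0.114]
tcp_rot: [[-0.928, 0.373, -0.001], [0.373, 0.928, -0.002], [0.0, -0.002, -1.0]]
contact_force: [-4.7, -2.0, 10.5]
gripper_width: 0.0256
```

Seated: there's an upward push at TCP z 0.114, the expected home height. Turning clockwise.

Emit:
{"method": "drive_tool", "body": {
  "rows": [
    {"dx": 0,"dy": 0,"dz": 0,"ax": 0,"ay": 0,"az": -0.05,"gripper": 0},
    {"dx": 0,"dy": 0,"dz": 0,"ax": 0,"ay": 0,"az": -0.1,"gripper": 0},
    {"dx": 0,"dy": 0,"dz": 0,"ax": 0,"ay": 0,"az": -0.15,"gripper": 0},
    {"dx": 0,"dy": 0,"dz": 0,"ax": 0,"ay": 0,"az": -0.2,"gripper": 0},
    {"dx": 0,"dy": 0,"dz": 0,"ax": 0,"ay": 0,"az": -0.25,"gripper": 0},
    {"dx": 0,"dy": 0,"dz": 0,"ax": 0,"ay": 0,"az": -0.3,"gripper": 0},
    {"dx": 0,"dy": 0,"dz": 0,"ax": 0,"ay": 0,"az": -0.3,"gripper": 0}
  ]
}}

```text
time: 9.07
tcp_pos: [0.5238, 0.0821, 0.1143]
tcp_rot: [[-0.655, 0.756, -0.001], [0.756, 0.655, -0.001], [-0.0, -0.001, -1.0]]
contact_force: [-0.5, -0.6, -3.9]
gripper_width: 0.0259
```

```bash
python3 - <<'E'
from h import *
s=r.sense();print(s['contact_force'],s['moment'],s['qpos'])
im=r.capture('scene')[:,:,::-1].copy()
cv2.imwrite('pics/c7.png',cv2.resize(im[145:245,285:395],None,fx=6,fy=6,interpolation=2))
E
```

```text
[-0.49152419 -0.6236192  -3.8848537 ] [ 0.00468146 -0.1873668  -0.01144162] [ 10.69173565  29.12400226 -34.57231754 109.62815755  21.89338302
  47.93179164   5.44573203]
```

View pics/c7.png

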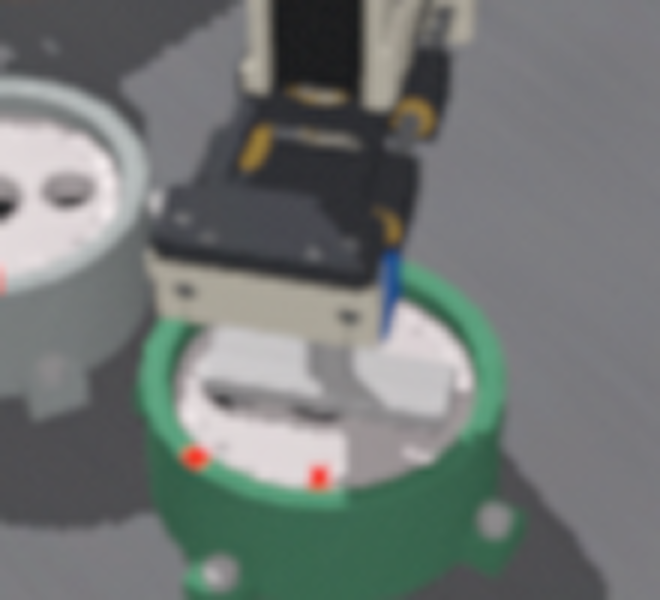

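The ring is following: its mark moved from crop (355,472) to (320,478), towards the housing mark at (195,457). Continuing.

Emit:
{"method": "drive_tool", "body": {
  "rows": [
    {"dx": 0,"dy": 0,"dz": 0,"ax": 0,"ay": 0,"az": -0.05,"gripper": 0},
    {"dx": 0,"dy": 0,"dz": 0,"ax": 0,"ay": 0,"az": -0.1,"gripper": 0},
    {"dx": 0,"dy": 0,"dz": 0,"ax": 0,"ay": 0,"az": -0.15,"gripper": 0},
    {"dx": 0,"dy": 0,"dz": 0,"ax": 0,"ay": 0,"az": -0.2,"gripper": 0},
    {"dx": 0,"dy": 0,"dz": 0,"ax": 0,"ay": 0,"az": -0.25,"gripper": 0},
    {"dx": 0,"dy": 0,"dz": 0,"ax": 0,"ay": 0,"az": -0.3,"gripper": 0},
    {"dx": 0,"dy": 0,"dz": 0,"ax": 0,"ay": 0,"az": -0.35,"gripper": 0},
    {"dx": 0,"dy": 0,"dz": 0,"ax": 0,"ay": 0,"az": -0.38,"gripper": 0},
    {"dx": 0,"dy": 0,"dz": 0,"ax": 0,"ay": 0,"az": -0.4,"gripper": 0},
    {"dx": 0,"dy": 0,"dz": 0,"ax": 0,"ay": 0,"az": -0.4,"gripper": 0}
  ]
}}

```text
time: 9.95
tcp_pos: [0.5242, 0.0823, 0.1143]
tcp_rot: [[-0.092, 0.996, -0.001], [0.996, 0.092, -0.0], [-0.0, -0.001, -1.0]]
contact_force: [1.1, 1.1, -4.6]
gripper_width: 0.0259
```

```bash
python3 - <<'E'
from h import *
s=r.sense();print(s['contact_force'],s['moment'],s['qpos'])
im=r.capture('scene')[:,:,::-1].copy()
cv2.imwrite('pics/c8.png',cv2.resize(im[145:245,285:395],None,fx=6,fy=6,interpolation=2))
E
```

```text
[ 1.05634883  1.14889378 -4.6012    ] [ 0.05892977 -0.53386124  0.0642579 ] [  4.301087    27.27060981 -25.52976799 110.11437184  15.89631312
  46.09461963 -24.62867348]
```

View pics/c8.png

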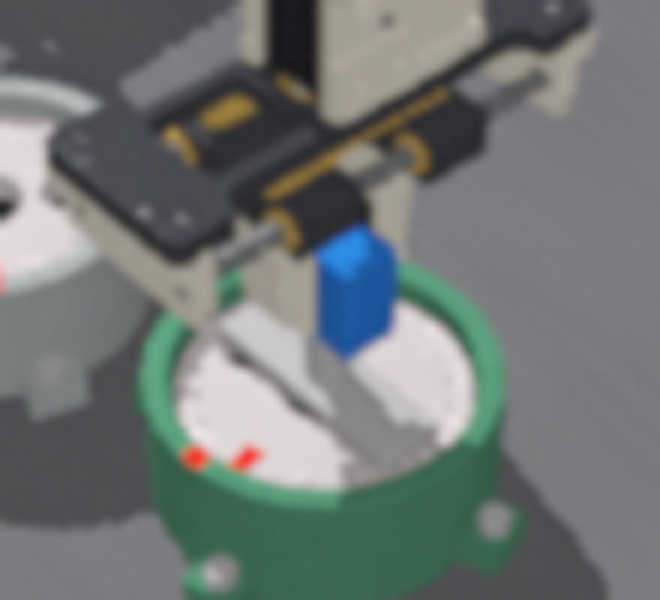

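Mark at crop (245,458), housing mark at (195,457), so it's nearly there. I'll go slower now and watch the moment.

Emit:
{"method": "drive_tool", "body": {
  "rows": [
    {"dx": 0,"dy": 0,"dz": 0,"ax": 0,"ay": 0,"az": -0.03,"gripper": 0},
    {"dx": 0,"dy": 0,"dz": 0,"ax": 0,"ay": 0,"az": -0.06,"gripper": 0},
    {"dx": 0,"dy": 0,"dz": 0,"ax": 0,"ay": 0,"az": -0.08,"gripper": 0},
    {"dx": 0,"dy": 0,"dz": 0,"ax": 0,"ay": 0,"az": -0.1,"gripper": 0},
    {"dx": 0,"dy": 0,"dz": 0,"ax": 0,"ay": 0,"az": -0.1,"gripper": 0}
  ]
}}

```text
time: 10.42
tcp_pos: [0.5243, 0.0823, 0.1143]
tcp_rot: [[0.062, 0.998, -0.0], [0.998, -0.062, -0.0], [-0.0, -0.0, -1.0]]
contact_force: [2.0, 0.2, -6.3]
gripper_width: 0.0259
```

```bash
python3 - <<'E'
from h import *
s=r.sense();print(s['contact_force'],s['moment'])
im=r.capture('scene')[:,:,::-1].copy()
cv2.imwrite('pics/c9.png',cv2.resize(im[145:245,285:395],None,fx=6,fy=6,interpolation=2))
E
```

```text
[ 2.02162487  0.18847891 -6.34672548] [-0.05907969 -0.61562606  0.41054291]
```

View pics/c9.png

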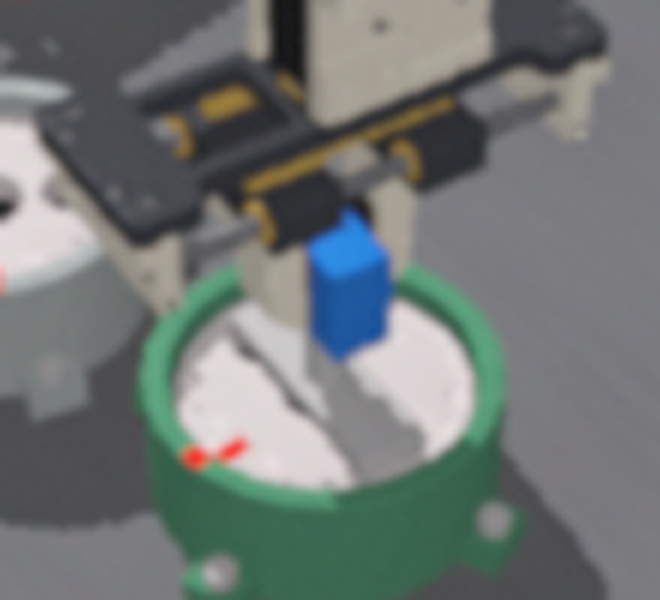

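Emit:
{"method": "drive_tool", "body": {
  "rows": [
    {"dx": 0,"dy": 0,"dz": 0,"ax": 0,"ay": 0,"az": -0.03,"gripper": 0},
    {"dx": 0,"dy": 0,"dz": 0,"ax": 0,"ay": 0,"az": -0.05,"gripper": 0},
    {"dx": 0,"dy": 0,"dz": 0,"ax": 0,"ay": 0,"az": -0.05,"gripper": 0},
    {"dx": 0,"dy": 0,"dz": 0,"ax": 0,"ay": 0,"az": -0.05,"gripper": 0}
  ]
}}

```text
time: 10.8
tcp_pos: [0.5242, 0.0826, 0.1144]
tcp_rot: [[0.135, 0.991, -0.0], [0.991, -0.135, -0.0], [-0.0, -0.0, -1.0]]
contact_force: [1.1, 0.2, -2.4]
gripper_width: 0.0268
```

```bash
python3 - <<'E'
from h import *
s=r.sense();print(s['contact_force'],s['moment'])
im=r.capture('scene')[:,:,::-1].copy()
cv2.imwrite('pics/c10.png',cv2.resize(im[145:245,285:395],None,fx=6,fy=6,interpolation=2))
E
```

```text
[ 1.10950516  0.19313602 -2.40895562] [ 0.06953288 -0.23188966  0.9918465 ]
```

View pics/c10.png

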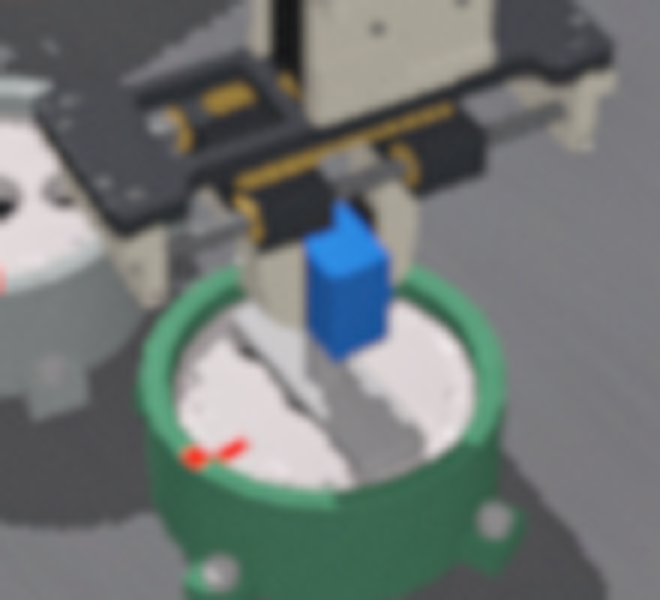

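At the stop: moment rose to 1 N·m, the ring no longer moved, and its mark (232,450) is in line with the housing mark (195,457). I'll relieve the twist, then release.

Emit:
{"method": "drive_tool", "body": {
  "rows": [
    {"dx": 0,"dy": 0,"dz": -0.002,"ax": 0,"ay": 0,"az": 0.03,"gripper": 0},
    {"dx": 0,"dy": 0,"dz": -0.003,"ax": 0,"ay": 0,"az": 0.045,"gripper": 0},
    {"dx": 0,"dy": 0,"dz": -0.003,"ax": 0,"ay": 0,"az": 0.045,"gripper": 0},
    {"dx": 0,"dy": 0,"dz": -0.003,"ax": 0,"ay": 0,"az": 0.045,"gripper": 0}
  ]
}}

```text
time: 11.18
tcp_pos: [0.5242, 0.0826, 0.1141]
tcp_rot: [[0.066, 0.998, -0.0], [0.998, -0.066, 0.0], [0.0, -0.0, -1.0]]
contact_force: [-0.7, -0.2, 0.5]
gripper_width: 0.0268
```

Emit:
{"method": "drive_tool", "body": {
  "rows": [
    {"dx": 0,"dy": 0,"dz": 0,"ax": 0,"ay": 0,"az": 0,"gripper": 0.5},
    {"dx": 0,"dy": 0,"dz": 0,"ax": 0,"ay": 0,"az": 0,"gripper": 0.8},
    {"dx": 0,"dy": 0,"dz": 0,"ax": 0,"ay": 0,"az": 0,"gripper": 0.8},
    {"dx": 0,"dy": 0,"dz": 0,"ax": 0,"ay": 0,"az": 0,"gripper": 0.8},
    {"dx": 0,"dy": 0,"dz": 0,"ax": 0,"ay": 0,"az": 0,"gripper": 0.8},
    {"dx": 0,"dy": 0,"dz": 0,"ax": 0,"ay": 0,"az": 0,"gripper": 0.8}
  ]
}}

```text
time: 11.68
tcp_pos: [0.5242, 0.0826, 0.1141]
tcp_rot: [[0.066, 0.998, -0.0], [0.998, -0.066, 0.0], [0.0, -0.0, -1.0]]
contact_force: [0.5, 0.5, 0.7]
gripper_width: 0.0617
```

Emit:
{"method": "drive_tool", "body": {
  "rows": [
    {"dx": 0,"dy": 0,"dz": 0.1,"ax": 0,"ay": 0,"az": 0,"gripper": 0.8},
    {"dx": 0,"dy": 0,"dz": 0.3,"ax": 0,"ay": 0,"az": 0,"gripper": 0.8},
    {"dx": 0,"dy": 0,"dz": 0.5,"ax": 0,"ay": 0,"az": 0,"gripper": 0.8},
    {"dx": 0,"dy": 0,"dz": 0.7,"ax": 0,"ay": 0,"az": 0,"gripper": 0.8},
    {"dx": 0,"dy": -0.25,"dz": 0.9,"ax": 0,"ay": 0,"az": 0,"gripper": 0.8},
    {"dx": 0,"dy": -0.5,"dz": 0.9,"ax": 0,"ay": 0,"az": 0,"gripper": 0.8},
    {"dx": 0,"dy": -0.8,"dz": 0.9,"ax": 0,"ay": 0,"az": 0,"gripper": 0.8},
    {"dx": 0,"dy": -1,"dz": 0.9,"ax": 0,"ay": 0,"az": 0,"gripper": 0.8},
    {"dx": 0,"dy": -1,"dz": 0.9,"ax": 0,"ay": 0,"az": 0,"gripper": 0.8}
  ]
}}

```text
time: 12.43
tcp_pos: [0.5237, -0.0763, 0.249]
tcp_rot: [[0.076, 0.997, -0.001], [0.997, -0.076, -0.004], [-0.004, -0.0, -1.0]]
contact_force: [0.0, 0.3, -0.5]
gripper_width: 0.0735
```

Emit:
{"method": "drive_tool", "body": {
  "rows": [
    {"dx": -0.2,"dy": -0.3,"dz": 0,"ax": 0,"ay": 0,"az": 0,"gripper": 0.8},
    {"dx": -0.4,"dy": -0.6,"dz": 0,"ax": 0,"ay": 0,"az": 0,"gripper": 0.8},
    {"dx": -0.5,"dy": -0.9,"dz": 0,"ax": 0,"ay": 0,"az": 0,"gripper": 0.8},
    {"dx": -0.5,"dy": -1,"dz": 0,"ax": 0,"ay": 0,"az": 0,"gripper": 0.8},
    {"dx": -0.5,"dy": -1,"dz": 0,"ax": 0,"ay": 0,"az": 0,"gripper": 0.8},
    {"dx": -0.5,"dy": -1,"dz": 0,"ax": 0,"ay": 0,"az": 0,"gripper": 0.8}
  ]
}}

```text
time: 12.93
tcp_pos: [0.447, -0.2302, 0.2488]
tcp_rot: [[0.083, 0.997, -0.002], [0.997, -0.083, -0.005], [-0.005, -0.001, -1.0]]
contact_force: [1.3, 1.1, 0.9]
gripper_width: 0.0732
```

```bash
python3 - <<'E'
from h import *
s=r.sense();print(s['time'],s['tcp_pos'],s['qvel'])
a=r.capture('scene')[:,:,::-1].copy();b=r.capture('top')[:,:,::-1].copy();cv2.imwrite('pics/top9.png',b);cv2.imwrite('pics/scene9.png',a)
cv2.imwrite('pics/c11.png',np.hstack([cv2.resize(a[145:245,285:385],(400,400),interpolation=2),cv2.resize(b[170:240,280:350],(400,400),interpolation=2)]))
E
```

```text
12.9333 [ 0.44701359 -0.23020472  0.24883668] [-3.13601622  0.0191511  -3.98972714  0.21583279 -1.1335281  -0.10871274
 -3.13381393]
```

View pics/c11.png

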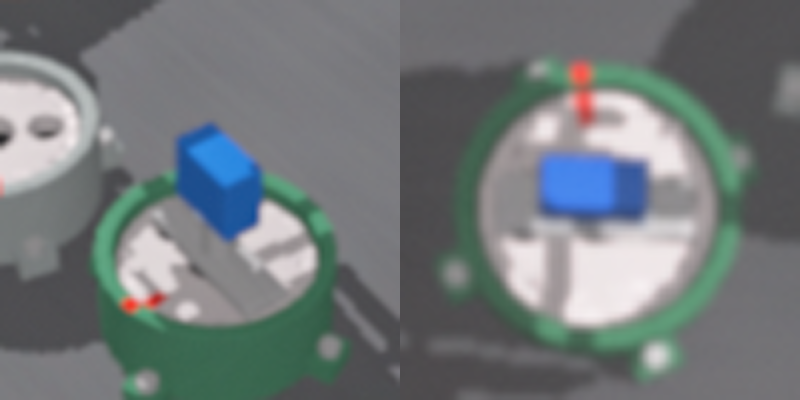

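View pics/scene9.png

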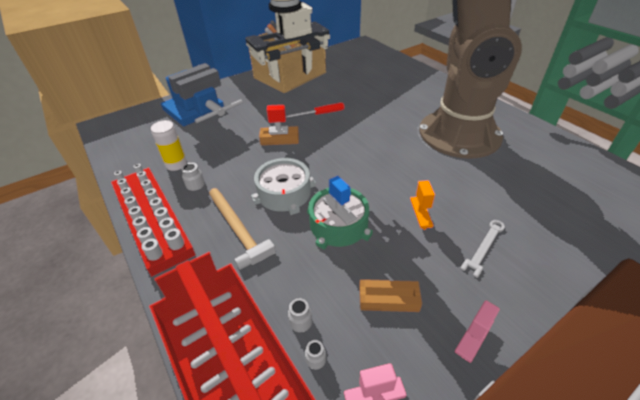

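Both marks line up: ring mark at about 5.7° and housing mark at about 6.1° from vertical in the top image. The spanner stands in the ring, the stand is empty and the narrow spanner is untouched. The arm is clear, so I'll let it settle and hand in.

Emit:
{"method": "drive_tool", "body": {
  "rows": [
    {"dx": 0,"dy": 0,"dz": 0,"ax": 0,"ay": 0,"az": 0,"gripper": 0.8},
    {"dx": 0,"dy": 0,"dz": 0,"ax": 0,"ay": 0,"az": 0,"gripper": 0.8},
    {"dx": 0,"dy": 0,"dz": 0,"ax": 0,"ay": 0,"az": 0,"gripper": 0.8}
  ]
}}

```text
time: 13.28
tcp_pos: [0.4495, -0.2244, 0.2489]
tcp_rot: [[0.075, 0.997, -0.001], [0.997, -0.075, -0.003], [-0.003, -0.0, -1.0]]
contact_force: [0.1, 0.3, -0.7]
gripper_width: 0.0734
```

```bash
python3 -c "
from plant import r
print(r.sense()['contact_force']);print(r.hand_in())"
```

```text
[ 0.09876044  0.34369573 -0.71323681]
the job is handed in; nothing more can be done
None
```

The job is done and handed in at 13.3 s. I lifted the blue-grip wide spanner from its stand and set both pins fully into the green housing's ring. I then turned the ring clockwise to its stop, took the twist off and let go, and the spanner is still standing in the ring.

- **Seating:** the spanner met the ring at the expected home height, with the tool centre point (TCP) at 0.114 m.
- **Stop:** the moment rose to about 1 N·m while the ring stopped moving. The grip had begun to slip slightly by then (opening 25.9 to 26.8 mm).
- **Marks:** in the last top picture the ring mark and the housing mark agree to about 0.5°.
- **Surroundings:** in the last scene picture the narrow red spanner and the look-alikes are where they were. The gripper was clear of everything.

Two readings disagreed slightly. The top and wrist cameras put the ring centre 2.6 mm apart in y, which was within the pins' play, so I aimed between them. No check failed.

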